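Stack sample racks on the transport tray and cover them

ROBOT

A 6-joint arm with a two-finger parallel gripper is mounted at the origin on the work surface. World frame = base frame: x ahead of the robot, y to its left, z up, the work surface at z = 0. Lengths are in m, angles in rad, forces in N, time in s.
With the tool pointing down it reaches from about 0.375 to 0.9 m from the base axis. Payload 3.1 kg.
Tool frame: the origin (TCP) lies at the very end of the fingers, on their centre line; the grasp point (between the pads) lies 19 mm behind it (grip_point_offset is the distance from the TCP to the grasp point, in m); z points along the fingers, y is the line along which they close (so a half turn about z gives the same grasp; the last joint's range is limited). The gripper opens to 87 mm and grips with 3 to 60 N. Pads are 19 mm wide; open, the fingers measure 117 mm over their backs; the gripper's body (75 mm by 190 mm) begins 51 mm behind the grasp point.
Start: joints at [1.062, 0.527, 1.433, -0, 1.181, -0.178], TCP at [0.202, 0.591, 0.223] pointing down, gripper open.
Joint ranges: [-3.08, 3.08], [-0.75, 2.2], [0.22, 2.44], [-1.43, 4.57], [0, 2.65], [-2.85, 2.85]. Speed limits (rad/s): [2.79, 2.79, 3.14, 3.14, 3.14, 3.14].

INTERFACE

Orientations are given as [roll, pitch, yaw] about the fixed x, y, z axes, in that order (R = Rz(yaw) Ry(pitch) Rx(roll)).
In Python, from bench import get_obs, grab_frame, finish_job, trace, place_of, grip_point_offset gives the robot as it stands.
- The arm moves only by the shell command python3 -m jog 'ROWS' [OPENING] [FORCE]. ROWS is a JSON object of lists of equal length, an entry for each row: "travel": the shift along the world's x, y, z each as a share of 15 cm, from -1 to 1, a list of three; "twist": the turn about the world's z as a share of pi/2 rad, from -1 to 1. A call has 1 to 8 rows; each row is the pose to reach, as a shift and turn from the pose commanded when the call began; what a row does not reach only later rows make up. A row lasts 1/10 s, in which the tool goes at most 50 mm and 8.59 degrees, less where a joint would pass 70% of its speed; a pose out of reach is approached as far as the arm can. A call with a number of a shift or a turn outside -1 to 1 is refused whole. A call with a gripper value outside its range is refused whole. OPENING is the finger opening in mm, from 0 to 87, set as the call begins (- or left out, the last holds). The fingers move at their own pace and stop on an object; FORCE is the grip in N (left out, the last holds). Time passes only in rows, so rows that repeat a pose let the fingers close. It gives the time, the measured TCP pose, the force, the opening and the grip force at its end, in the units of the state.
- get_obs(): the state, without advancing time (a new reading comes with each control period).
- grab_frame(name): name is "side" or "top" or "wrist"; returns a dict with "frame" (480x640x3 uint8, red, green, blue), "z_map" (480x640 float32, m along the optical axis (not along the pixel's ray), 0 where there is no reading), "fx", "fy", "cx", "cy" (pixels), "rvec" (rotation vector, rad) and "tvec" (3), from world to camera coordinates, as OpenCV has them; the wrist camera has in their place "hand_eye" (4x4, takes a point from camera to tool coordinates, whose origin is the TCP and whose axes are the flange's). Camera axes: x right, y down, z forward; pixel columns grow to the right and rows downward; lengths in m; the calibration is good to about 2 mm. The wrist camera is an equidistant fisheye: a pixel r from the principal point sees the ray r / f radians off the axis. A picture is of the moment at which its call begins: read the wrist's pose just before it.
- finish_job(): hands the job in; it is judged then, once.
Trained networks look in the newest picture that a camera, given by its name, has taken for a name from the list of things; names that differ only in an ending like _2 or _b are one class to them, and where a whole thing is asked for, a point or a joint stands for the part that bears it (a point fixed in the world has none). Each returns a list of dicts, best first, with "p" (0 to 1); they miss things now and then, are a little off and sometimes report something else, mostly with a low value. They report only what shows in the picture. A call takes as long as a camera call.
- trace(query, camera): "pixels" (480x640 bool, what is visible of it) and "rect" ([left, top, width, height] in pixels, round what is visible of it).
- place_of(query, camera): "location" ([column, row] in pixels: a listed point, or the origin of a listed thing).
The state is a dict: "time": time; "joint_pos": joint angles; "qvel": joint speeds; "effort": joint torques, N m; "position": TCP position; "ee_rot": TCP orientation; "ft_force": force on the tool from outside, world axes, zero at the start; "ft_torque": the same for the moment, N m; "finger_gap": finger opening in m; "grasp_force": force on a finger pad.
Only numpy, scipy, OpenCV 4.12 (cv2) and the standard library are available. Lean on these libraries where they do the work, as an engineer would, in place of code of your own. Each camera call takes 0.05 s, during which the arm holds its last target. There are 200 camera calls.

TASK

Stack the three tube racks squarely, one at a time from the bottom up, on the metal tray: the full rack flat in the tray first, the part-filled rack on top of its caps, the empty rack on top of that; then, from the three look-alike white covers, put the one that fits fully down over the empty rack. Keep the racks upright throughout and do not disturb the roll of labels.

Things in the scene. Friction and masses are not known exactly. Their poses are not given: they have to be found in the camera images.
- rack_full: Loose navy grid rack, 122 (own x) x 58 (own y) x 50 mm high, 2 x 5 cells; long side within 0.25 rad of world x. Origin: centre of its underside, z up. Grip across the 58 mm, on its rigid side walls. Full: ten white tubes fixed in it, their flat red cap tops are 76 mm above the origin. About 0.22 kg.
- rack_part: Loose navy grid rack, 122 (own x) x 58 (own y) x 50 mm high, 2 x 5 cells; long side within 0.25 rad of world x. Origin: centre of its underside, z up. Grip across the 58 mm, on its rigid side walls. Part-filled: six tubes fixed in it, at both ends and the middle, four cells empty; flat red cap tops 76 mm above the origin. About 0.17 kg.
- rack_empty: Loose navy grid rack, 122 (own x) x 58 (own y) x 50 mm high, 2 x 5 cells; long side within 0.25 rad of world x. Origin: centre of its underside, z up. Grip across the 58 mm, on its rigid side walls. No tubes: its highest part is its rim, 50 mm above the origin. About 0.1 kg.
- cover_a: Loose white lid lying skirt down, long side within 0.25 rad of world x: skirt 14 mm deep, plate top 18 mm up; centred on it a grey grip bar 56 (own x) x 14 (own y) mm, top 48 mm up. Origin: centre of the skirt's lower edge, z up. 139 x 75 mm outside, 134 x 70 mm inside. Fully down on a rack its origin is 36 mm above the rack's. 0.07 kg.
- cover_b: Loose white lid lying skirt down, long side within 0.25 rad of world x: skirt 14 mm deep, plate top 18 mm up; centred on it a grey grip bar 56 (own x) x 14 (own y) mm, top 48 mm up. Origin: centre of the skirt's lower edge, z up. 105 x 75 mm outside, 100 x 70 mm inside (shorter than a rack).
- cover_c: Loose white lid lying skirt down, long side within 0.25 rad of world x: skirt 14 mm deep, plate top 18 mm up; centred on it a grey grip bar 56 (own x) x 14 (own y) mm, top 48 mm up. Origin: centre of the skirt's lower edge, z up. 139 x 50 mm outside, 134 x 45 mm inside (narrower than a rack).
- tray: Fixed shallow steel tray, 146 (own x) x 82 (own y) x 12 mm high, inside 138 x 74 mm, inner floor 4 mm above the origin. Origin: centre of its underside, z up; its long side lies within 0.4 rad of world x. A rack fits in lengthwise with 8 mm play each way.
- label_roll: Bystander: roll of paper labels lying flat, 76 mm across, 30 mm high. Origin: centre of its underside.

How it is judged:
On the way, in this order (a step that is already met when the one before it is completed fails the run):
1. the full rack stands flat in the tray (horizontal distance between rack_full and tray below 0.015 m and z of rack_full in the frame of tray between -0.001 and 0.009 m and angle between the x axis of rack_full and the x axis of tray, either way round below 0.2 rad and angle between rack_full's own z axis and vertical below 0.08 rad and contact force between the fingers and rack_full below 0.1 N), for 0.2 s.
2. the part-filled rack stands squarely on the full one (horizontal distance between rack_part and rack_full below 0.012 m and z of rack_part in the frame of rack_full between 0.071 and 0.081 m and angle between the x axis of rack_part and the x axis of rack_full, either way round below 0.17 rad and angle between rack_part's own z axis and vertical below 0.08 rad and contact force between the fingers and rack_part below 0.1 N), for 0.2 s.
3. the empty rack stands squarely on the part-filled one (horizontal distance between rack_empty and rack_part below 0.012 m and z of rack_empty in the frame of rack_part between 0.071 and 0.081 m and angle between the x axis of rack_empty and the x axis of rack_part, either way round below 0.17 rad and angle between rack_empty's own z axis and vertical below 0.08 rad and contact force between the fingers and rack_empty below 0.1 N), for 0.2 s.
4. the cover that fits is down over the empty rack (horizontal distance between cover_a and rack_empty below 0.012 m and z of cover_a in the frame of rack_empty between 0.031 and 0.041 m and angle between the x axis of cover_a and the x axis of rack_empty, either way round below 0.2 rad and angle between cover_a's own z axis and vertical below 0.08 rad and contact force between the fingers and cover_a below 0.1 N), for 0.2 s.
At the end, for the whole second after the job is handed in: Full rack flat in the tray (centres within 15 mm), part-filled on it, empty on that (centres within 12 mm, long sides 0.17 rad, heights 5 mm), the fitting cover fully down over the empty rack (within 12 mm, 0.2 rad); all upright within 0.08 rad, released, at rest (horizontal distance between rack_full and tray below 0.015 m and z of rack_full in the frame of tray between -0.001 and 0.009 m and angle between the x axis of rack_full and the x axis of tray, either way round below 0.2 rad and angle between each of rack_full, rack_part, rack_empty, cover_a's own z axis and vertical below 0.08 rad and linear speed of each of rack_full, rack_part, rack_empty, cover_a below 0.02 m/s and angular speed of each of rack_full, rack_part, rack_empty, cover_a below 0.1 rad/s and horizontal distance between rack_part and rack_full below 0.012 m and z of rack_part in the frame of rack_full between 0.071 and 0.081 m and angle between the x axis of rack_part and the x axis of rack_full, either way round below 0.17 rad and horizontal distance between rack_empty and rack_part below 0.012 m and z of rack_empty in the frame of rack_part between 0.071 and 0.081 m and angle between the x axis of rack_empty and the x axis of rack_part, either way round below 0.17 rad and horizontal distance between cover_a and rack_empty below 0.012 m and z of cover_a in the frame of rack_empty between 0.031 and 0.041 m and angle between the x axis of cover_a and the x axis of rack_empty, either way round below 0.2 rad); the robot touches nothing.
It fails at once if a rack is tipped by more than 0.6 rad (angle between any of rack_full, rack_part, rack_empty's own z axis and vertical above 0.6 rad).
It fails at once if the label roll is moved by more than 30 mm (distance of label_roll from where it was at the start of the episode above 0.03 m).
It also fails if it takes over 144 s, if anything falls off the work surface, if the arm or the gripper's body presses on something with over 40 N, if the wrist force passes 120 N, or if a joint passes its speed limit or range.

## Working session

There is one attempt and no reset: what is moved stays moved. The work goes in short steps, Python scripts to look and compute and a shell command to move; the robot and the scene stay as the last step left them, time stands still between calls to the robot, and variables do not carry over. Pictures are saved under pics/ and viewed, at most 14 in all, crops included, and the job is handed in when it is done.

```bash
mkdir -p pics; python3 - <<'E'
from bench import *
import cv2
print(get_obs(), grip_point_offset)
for n in ("top","side"):
    f=grab_frame(n); cv2.imwrite(f"pics/{n}0.png",f["frame"][:,:,::-1]); print(n,f["fx"],f["cx"],f["rvec"],f["tvec"])
E
```

```text
{'time': 0.0, 'joint_pos': array([ 1.06249017e+00,  5.28472656e-01,  1.43388745e+00,  4.12408700e-07,
        1.18140950e+00, -1.78497045e-01]), 'qvel': array([ 0.00026011,  0.00118121, -0.00063987,  0.00044612,  0.00152233,
        0.00127248]), 'effort': array([ 1.42424087e-03, -4.40034449e+01, -1.76592761e+01,  6.33980753e-02,
        5.80437889e-02, -1.64569719e-04]), 'position': array([0.2020233 , 0.59067736, 0.22157238]), 'ee_rot': array([-3.13945036e+00, -3.86894599e-04,  2.81178297e+00]), 'ft_force': array([-0.27456979,  0.49256897, -0.2364752 ]), 'ft_torque': array([ 0.02146605,  0.0178529 , -0.00878386]), 'grasp_force': 0.0, 'finger_gap': 0.08701707245301887} 0.0187
top 475.46861272658026 319.22170919132117 [ 2.12916927 -2.12550855  0.20528749] [-0.01122104  0.61144664  1.18906896]
side 461.3054435034403 331.62275464492507 [ 2.2344757  -0.75562377  0.34820291] [-0.48342739  0.28215846  0.76532174]
```

View pics/top0.png

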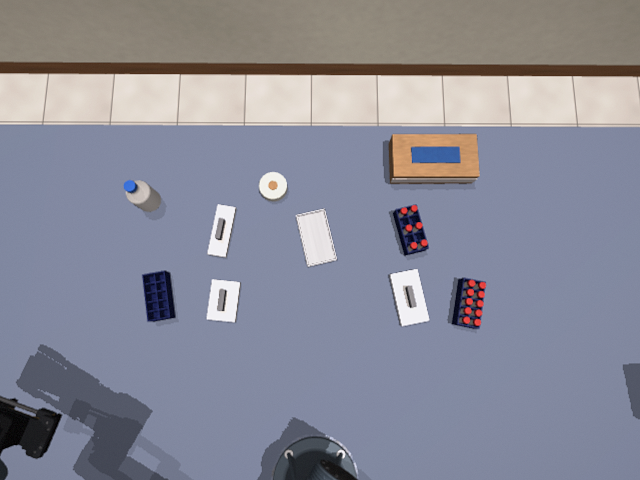

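View pics/side0.png

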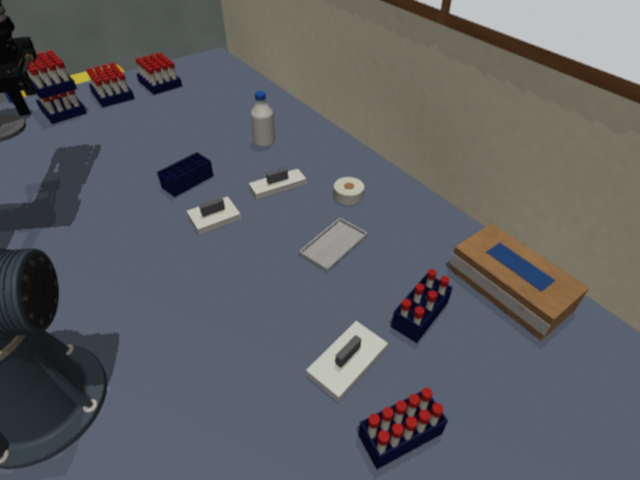

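The top view has +x up and +y left: full rack (470,303), part-filled (411,230), empty (158,296), tray (317,237), roll (273,185). The widest and longest cover, at (408,297), should be cover_a. Next I'll measure them all from depth.

```bash
cat > h.py <<'E'
from bench import *
import numpy as np, cv2
def cloud(name="top"):
    f=grab_frame(name); Z=f["z_map"].astype(float); v,u=np.mgrid[:480,:640]
    P=np.dstack([(u-f["cx"])/f["fx"]*Z,(v-f["cy"])/f["fy"]*Z,Z])
    R=cv2.Rodrigues(np.array(f["rvec"]))[0]
    W=(P-np.array(f["tvec"]).ravel())@R; W[Z==0]=np.nan
    return W,f
def rect(W,win,lo,hi):
    l,t,r,b=win; p=W[t:b,l:r].reshape(-1,3); p=p[(p[:,2]>lo)&(p[:,2]<hi)]
    (cx,cy),(w,h),a=cv2.minAreaRect(p[:,:2].astype(np.float32))
    if w<h: w,h,a=h,w,a+90
    a=np.deg2rad((a+90)%180-90)
    return np.round([cx,cy,a,w*1e3,h*1e3,np.percentile(p[:,2],97)*1e3,len(p)],4)
E
python3 - <<'E'
from h import *
W,f=cloud()
for n,w,lo,hi in [("full",(440,265,500,340),.02,.1),("part",(382,192,436,262),.02,.1),("empty",(135,260,182,332),.015,.07),
 ("covA",(384,264,436,330),.007,.06),("barA",(384,264,436,330),.03,.06),("right b",(200,270,248,330),.007,.06),("c",(200,200,244,262),.007,.06),
 ("tray",(290,202,344,272),.006,.03),("roll",(252,165,294,205),.008,.05),("box",(380,125,490,190),.01,.1)]:
    print(n,rect(W,w,lo,hi))
s=W[330:360,300:340,2]; print("table",np.nanmedian(s))
E
```

```text
full [ 4.37800e-01 -4.01500e-01 -1.97800e-01  1.22535e+02  6.00544e+01
  7.94936e+01  1.13900e+03]
part [ 6.326000e-01 -2.556000e-01  2.424000e-01  1.232033e+02  6.013930e+01
  7.913830e+01  8.890000e+02]
empty [4.548000e-01 4.086000e-01 1.817000e-01 1.222944e+02 6.116890e+01
 5.304010e+01 9.130000e+02]
covA [ 4.532000e-01 -2.485000e-01 -1.007000e-01  1.510029e+02  1.347342e+02
  4.911180e+01  1.543000e+03]
barA [  0.454   -0.2489   0.2027  55.7312  14.6563  51.8903 149.    ]
right b [4.514000e-01 2.435000e-01 4.210000e-02 1.448104e+02 1.240414e+02
 4.953910e+01 1.176000e+03]
c [ 6.348000e-01  2.449000e-01 -1.490000e-01  1.535257e+02  9.986150e+01
  4.983050e+01  9.910000e+02]
tray [ 6.184000e-01 -2.100000e-03  3.540000e-02  1.882645e+02  1.399140e+02
  1.598050e+01  6.990000e+02]
roll [7.646000e-01 1.354000e-01 1.115600e+00 1.189792e+02 7.558320e+01
 3.519360e+01 6.400000e+02]
box [ 8.279000e-01 -3.211000e-01 -1.564500e+00  2.313896e+02  1.227332e+02
  7.524410e+01  4.285000e+03]
table 0.0004168061353412114
```

```bash
cat >> h.py <<'E'
def crect(W,f,win,lo,thr=25):
    """largest blob unlike the blue table, by colour, points above lo"""
    l,t,r,b=win; im=f["frame"][t:b,l:r].astype(int); g=(im[:,:,0]-im[:,:,2]>-thr).astype(np.uint8)
    n,L,s,_=cv2.connectedComponentsWithStats(g); k=1+np.argmax(s[1:,4])
    p=W[t:b,l:r][L==k]; p=p[np.isfinite(p).all(1)&(p[:,2]>lo)]
    (cx,cy),(w,h),a=cv2.minAreaRect(p[:,:2].astype(np.float32))
    if w<h: w,h,a=h,w,a+90
    return np.round([cx,cy,np.deg2rad((a+90)%180-90),w*1e3,h*1e3,np.median(p[:,2])*1e3,len(p)],4)
E
python3 - <<'E'
from h import *
W,f=cloud(); print(f["frame"][237,317],f["frame"][237,360],f["frame"][280,400])
for n,w in [("A",(384,264,436,330)),("b",(200,270,248,330)),("c",(200,200,244,262)),("tray",(290,202,344,272)),("roll",(252,165,294,205))]:
    print(n,[crect(W,f,w,-.01,t).tolist() for t in (12,18)])
print("bars",rect(W,(200,270,248,330),.03,.06),rect(W,(200,200,244,262),.03,.06))
for q in ("rack_full","tray","rack_part","rack_empty"):
    for d in place_of(q,"top")[:1]:
        print(q,d["p"],d["location"])
E
```

```text
[230 226 227] [132 139 163] [241 240 244]
A [[0.4525, -0.2483, 0.1916, 139.2842, 75.5972, 18.7323, 1556.0], [0.4539, -0.2494, 0.1936, 142.6478, 82.8641, 18.6112, 1623.0]]
b [[0.4439, 0.2442, -0.0894, 106.0402, 80.2547, 19.064, 1192.0], [0.4434, 0.2447, -0.0975, 107.1935, 81.3155, 18.9633, 1229.0]]
c [[0.633, 0.2561, -0.1715, 141.3918, 55.3496, 19.0557, 1007.0], [0.6329, 0.2568, -0.1683, 141.7785, 56.7208, 18.9343, 1041.0]]
tray [[0.6149, -0.0007, 0.231, 146.0758, 83.5072, 5.1184, 1623.0], [0.6147, -0.0009, 0.2267, 147.2061, 84.1192, 5.133, 1649.0]]
roll [[0.7557, 0.12, 1.389, 82.7394, 76.6182, 30.44, 675.0], [0.7565, 0.1209, 1.0745, 84.3311, 76.9693, 30.3969, 691.0]]
bars [ 4.43900e-01  2.42000e-01 -1.13200e-01  5.50840e+01  1.49771e+01
  5.27453e+01  1.48000e+02] [  0.633    0.2541  -0.1658  56.4906  15.2702  52.4914 144.    ]
rack_full 0.85 [467.4, 302.9]
tray 0.58 [317.5, 239.0]
rack_part 0.61 [409.7, 232.5]
rack_empty 0.61 [161.2, 294.2]
```

```bash

python3 -m jog '{"travel":[[0.2,-0.2,0],[0.4,-0.4,0],[0.6,-0.6,0],[0.8,-0.8,0],[1,-1,0]],"twist":[0,0,0,0,0]}' 87 30 | tail -3
python3 -m jog '{"travel":[[0.2,-0.2,0],[0.4,-0.4,0],[0.6,-0.6,0],[0.8,-0.8,0],[1,-1,0]],"twist":[0,0,0,0,0]}'| tail -3
python3 -m jog '{"travel":[[0,-0.25,0],[0,-0.5,0],[0,-0.75,0],[0,-1,0]],"twist":[0,0,0,0]}'| tail -1
python3 -m jog '{"travel":[[0,-0.25,0],[0,-0.5,0],[0,-0.75,0],[0,-1,0]],"twist":[0,0,0,0]}'| tail -1
python3 -m jog '{"travel":[[0,-0.25,0],[0,-0.5,0],[0,-0.75,0],[0,-1,0]],"twist":[0,0,0,0]}'| tail -1
python3 -m jog '{"travel":[[0,-0.25,0],[0,-0.5,0],[0,-0.75,0],[0,-1,0]],"twist":[0,0,0,0]}'| tail -1
python3 -m jog '{"travel":[[-0.1,-0.15,0],[-0.2,-0.3,0],[-0.3,-0.45,0],[-0.427,-0.614,0],[-0.427,-0.614,0]],"twist":[0.02,0.04,0.06,0.084,0.084]}'
```

```text
ft_force: [0.4, -0.8, 0.3]
finger_gap: 0.0873
grasp_force: 0.0
ft_force: [-0.1, 0.0, -0.2]
finger_gap: 0.0873
grasp_force: 0.0
grasp_force: 0.0
grasp_force: 0.0
grasp_force: 0.0
grasp_force: 0.0
time: 3.5
position: [0.4365, -0.4041, 0.2226]
ee_rot: [-3.14, 0.0, 2.94]
ft_force: [0.2, -0.2, -0.3]
finger_gap: 0.0868
grasp_force: 0.0
```

```bash

python3 -m jog '{"travel":[[0,0,-0.2],[0,0,-0.4],[0,0,-0.6],[0,0,-0.8],[0,0,-0.9],[0,0,-0.9]],"twist":[0,0,0,0,0,0]}'
```

```text
time: 4.1
position: [0.4375, -0.3985, 0.0851]
ee_rot: [3.137, -0.004, 2.944]
ft_force: [-0.6, 0.9, -0.6]
finger_gap: 0.0867
grasp_force: 0.0
```

```bash
python3 - <<'E'
from h import *
o=get_obs(); print(o["position"],o["ee_rot"])
W,f=cloud(); print(rect(W,(440,265,500,340),.02,.06))
E
```

```text
[ 0.43753532 -0.39854629  0.0850885 ] [ 3.13741152 -0.00417585  2.94380067]Traceback (most recent call last):
  File "<stdin>", line 3, in <module>
  File "h.py", line 14, in rect
    return np.round([cx,cy,a,w*1e3,h*1e3,np.percentile(p[:,2],97)*1e3,len(p)],4)
                                         ~~~~~~~~~~~~~^^^^^^^^^^^
    return _quantile_unchecked(
        a, q, axis, out, overwrite_input, method, keepdims, weights)
    return _ureduce(a,
                    func=_quantile_ureduce_func,
    ...<5 lines>...
                    overwrite_input=overwrite_input,
                    method=method)
    r = func(a, **kwargs)
    result = _quantile(arr,
                       quantiles=q,
    ...<2 lines>...
                       out=out,
                       weights=wgt)
    slices_having_nans = np.isnan(arr[-1, ...])
                                  ~~~^^^^^^^^^
IndexError: index -1 is out of bounds for axis 0 with size 0
```

```bash

python3 -m jog '{"travel":[[0,-0.01,-0.1],[0,-0.01,-0.2],[0,-0.01,-0.3],[0,-0.01,-0.4],[0,-0.01,-0.44],[0,-0.01,-0.44],[0,-0.01,-0.44]],"twist":[0,0,0,0,0,0,0]}' | head -4
python3 -m jog '{"travel":[[0,0,0],[0,0,0],[0,0,0],[0,0,0],[0,0,0],[0,0,0],[0,0,0],[0,0,0]],"twist":[0,0,0,0,0,0,0,0]}' 40 30
```

```text
time: 4.85
position: [0.4384, -0.4024, 0.0214]
ee_rot: [-3.142, 0.0, 2.944]
ft_force: [-0.0, 0.4, -0.2]
time: 5.65
position: [0.4384, -0.4023, 0.0218]
ee_rot: [-3.141, 0.0, 2.944]
ft_force: [-0.6, 1.0, 3.5]
finger_gap: 0.0579
grasp_force: 30.0
```

```bash

python3 -m jog '{"travel":[[0,0,0.08],[0,0,0.2],[0,0,0.4],[0,0,0.6],[0,0,0.8],[0,0,0.92],[0,0,1],[0,0,1]],"twist":[0,0,0,0,0,0,0,0]}' 
python3 -m jog '{"travel":[[0.05,0.1,0],[0.1,0.22,0],[0.15,0.35,0],[0.21,0.48,0],[0.27,0.61,0],[0.33,0.74,0],[0.39,0.87,0],[0.45,1,0]],"twist":[0.02,0.04,0.05,0.06,0.07,0.08,0.09,0.1]}' |head -3
python3 -m jog '{"travel":[[0.05,0.12,0],[0.1,0.24,0],[0.15,0.36,0],[0.21,0.48,0],[0.27,0.61,0],[0.33,0.74,0],[0.39,0.87,0],[0.45,1,0]],"twist":[0.02,0.03,0.04,0.05,0.06,0.07,0.085,0.1]}' |head -3
python3 -m jog '{"travel":[[0.05,0.12,0],[0.1,0.24,0],[0.15,0.36,0],[0.2,0.48,0],[0.24,0.58,0],[0.268,0.645,0],[0.277,0.675,0],[0.277,0.675,0]],"twist":[0.02,0.03,0.04,0.05,0.06,0.07,0.072,0.072]}'
```

```text
time: 6.45
position: [0.4388, -0.4029, 0.1732]
ee_rot: [-3.139, 0.002, 2.944]
ft_force: [-0.2, -0.2, -2.2]
finger_gap: 0.058
grasp_force: 30.0
time: 7.25
position: [0.5055, -0.2488, 0.1701]
ee_rot: [3.139, -0.003, 3.104]
time: 8.05
position: [0.5723, -0.099, 0.17]
ee_rot: [3.139, -0.003, -3.022]
time: 8.85
position: [0.6146, -0.0003, 0.1712]
ee_rot: [3.141, -0.001, -2.911]
ft_force: [-0.6, -0.5, -2.8]
finger_gap: 0.0578
grasp_force: 30.0
```

```bash

python3 -m jog '{"travel":[[0,0,-0.1],[0,0,-0.25],[0,0,-0.4],[0,0,-0.55],[0,0,-0.7],[0,0,-0.82],[0,0,-0.87],[0,0,-0.87]],"twist":[0,0,0,0,0,0,0,0]}' |head -4
python3 -m jog '{"travel":[[0,0,-0.04],[0,0,-0.08],[0,0,-0.1],[0,0,-0.1],[0,0,-0.1]],"twist":[0,0,0,0,0]}' |head -4
python3 -m jog '{"travel":[[0,0,0],[0,0,0],[0,0,0],[0,0,0],[0,0,0],[0,0,0]],"twist":[0,0,0,0,0,0]}' 87 
python3 -m jog '{"travel":[[0,0,0.1],[0,0,0.3],[0,0,0.5],[0,0,0.7],[0,0,0.9],[0,0,1]],"twist":[0,0,0,0,0,0]}' |head -4
python3 -m jog '{"travel":[[0,-0.2,0],[0,-0.4,0],[0,-0.6,0],[0,-0.8,0],[0,-1,0],[0,-1,0]],"twist":[0,0,0,0,0,0]}' |head -4
python3 - <<'E'
from h import *
W,f=cloud(); print(rect(W,(285,190,350,280),.025,.1)); print(rect(W,(285,190,350,280),.065,.1)); cv2.imwrite("pics/t1.png",cv2.resize(f["frame"][150:350,220:500,::-1],(784,560)))
E
```

```text
time: 9.65
position: [0.614, -0.0017, 0.04]
ee_rot: [3.141, -0.002, -2.913]
ft_force: [0.1, -0.8, -2.2]
time: 10.15
position: [0.615, -0.001, 0.0263]
ee_rot: [-3.141, 0.0, -2.912]
ft_force: [0.4, 0.2, -1.9]
time: 10.75
position: [0.6149, -0.001, 0.0261]
ee_rot: [-3.142, 0.0, -2.912]
ft_force: [-0.1, 0.2, -0.8]
finger_gap: 0.0859
grasp_force: 0.0
time: 11.35
position: [0.6164, -0.0013, 0.1803]
ee_rot: [-3.139, 0.005, -2.912]
ft_force: [0.1, -0.3, 0.1]
time: 11.95
position: [0.6154, -0.1553, 0.1774]
ee_rot: [-3.138, 0.002, -2.916]
ft_force: [0.7, 0.6, -0.4]
[6.531000e-01 1.340000e-02 3.539000e-01 2.104602e+02 7.155100e+01
 8.366430e+01 8.300000e+02]
[ 6.138000e-01 -1.500000e-03  2.262000e-01  1.104703e+02  4.323270e+01
  8.474920e+01  3.840000e+02]
```

View pics/t1.png

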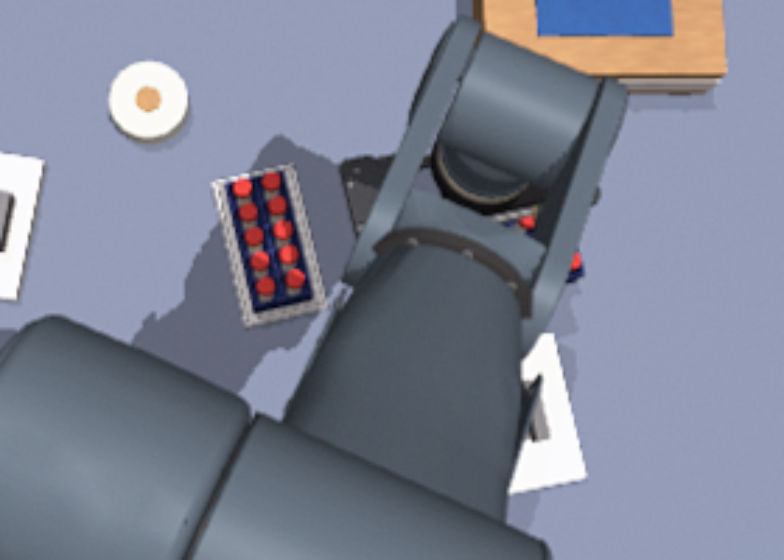

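The full rack is in the tray at crop pixel (268,245), centred and aligned, and the roll hasn't moved. Next is the part-filled rack.

```bash

python3 -m jog '{"travel":[[0.03,-0.2,0],[0.06,-0.4,0],[0.1,-0.6,0],[0.118,-0.697,0],[0.118,-0.697,0],[0.118,-0.697,0]],"twist":[0,0,0.008,0.008,0.008,0.008]}' 87|head -4
python3 -m jog '{"travel":[[0,0,-0.15],[0,0,-0.35],[0,0,-0.55],[0,0,-0.75],[0,0,-0.9],[0,0,-0.97],[0,0,-1],[0,0,-1]],"twist":[0,0,0,0,0,0,0,0]}' |head -4
python3 -m jog '{"travel":[[0,0,-0.02],[0,0,-0.03],[0,0,-0.03]],"twist":[0,0,0]}' |head -4
python3 -m jog '{"travel":[[0,0,0],[0,0,0],[0,0,0],[0,0,0],[0,0,0],[0,0,0],[0,0,0],[0,0,0]],"twist":[0,0,0,0,0,0,0,0]}' 40 30
python3 -m jog '{"travel":[[0,0,0.08],[0,0,0.2],[0,0,0.4],[0,0,0.6],[0,0,0.8],[0,0,0.92],[0,0,1],[0,0,1]],"twist":[0,0,0,0,0,0,0,0]}' 
```

```text
time: 12.6
position: [0.6321, -0.2539, 0.176]
ee_rot: [3.14, -0.001, -2.899]
ft_force: [1.0, 0.4, -0.8]
time: 13.4
position: [0.6328, -0.2548, 0.0263]
ee_rot: [3.141, 0.0, -2.899]
ft_force: [0.5, 0.8, 0.8]
time: 13.7
position: [0.6329, -0.2558, 0.0223]
ee_rot: [-3.141, 0.001, -2.9]
ft_force: [0.4, 1.3, 1.3]
time: 14.5
position: [0.6326, -0.2556, 0.0216]
ee_rot: [-3.142, 0.0, -2.9]
ft_force: [-0.2, 0.4, 0.2]
finger_gap: 0.0578
grasp_force: 30.0
time: 15.3
position: [0.6335, -0.256, 0.1739]
ee_rot: [-3.139, 0.003, -2.899]
ft_force: [0.0, 0.1, -1.6]
finger_gap: 0.0578
grasp_force: 30.0
```

```bash

python3 -m jog '{"travel":[[-0.01,0.1,0],[-0.02,0.22,0],[-0.03,0.35,0],[-0.04,0.48,0],[-0.05,0.61,0],[-0.06,0.74,0],[-0.065,0.87,0],[-0.07,1,0]],"twist":[0,0,0,0,0,0,0,0]}' |head -3
python3 -m jog '{"travel":[[0,0.12,0],[-0.01,0.24,0],[-0.02,0.36,0],[-0.03,0.48,0],[-0.04,0.58,0],[-0.045,0.66,0],[-0.049,0.696,0],[-0.049,0.696,0]],"twist":[0,0,0,0,-0.004,-0.008,-0.008,-0.008]}' |head -3
python3 -m jog '{"travel":[[0,0,-0.06],[0,0,-0.14],[0,0,-0.22],[0,0,-0.3],[0,0,-0.37],[0,0,-0.42],[0,0,-0.45],[0,0,-0.45]],"twist":[0,0,0,0,0,0,0,0]}'
python3 -m jog '{"travel":[[0,0,-0.005],[0,0,-0.01],[0,0,-0.015],[0,0,-0.015]],"twist":[0,0,0,0]}' 
```

```text
time: 16.1
position: [0.622, -0.1038, 0.1717]
ee_rot: [-3.141, 0.0, -2.899]
time: 16.9
position: [0.6146, -0.0005, 0.1715]
ee_rot: [-3.141, -0.0, -2.911]
time: 17.7
position: [0.6143, -0.0011, 0.1033]
ee_rot: [3.141, -0.001, -2.912]
ft_force: [-0.4, 0.4, -1.4]
finger_gap: 0.0578
grasp_force: 30.0
time: 18.1
position: [0.6148, -0.0012, 0.1021]
ee_rot: [-3.141, 0.0, -2.912]
ft_force: [-0.9, 0.6, -2.2]
finger_gap: 0.0576
grasp_force: 30.0
```

Release and then move off toward +y, where the empty rack is.

```bash

python3 -m jog '{"travel":[[0,0,0],[0,0,0],[0,0,0],[0,0,0],[0,0,0],[0,0,0]],"twist":[0,0,0,0,0,0]}' 87 
python3 -m jog '{"travel":[[0,0,0.1],[0,0,0.3],[0,0,0.5],[0,0,0.7],[0,0,0.8],[0,0,0.8]],"twist":[0,0,0,0,0,0]}' |head -4
python3 -m jog '{"travel":[[-0.05,0.2,0],[-0.1,0.4,0],[-0.2,0.6,0],[-0.3,0.8,0],[-0.4,1,0]],"twist":[0,0,0,0,0]}' |head -4
python3 -m jog '{"travel":[[-0.05,0.2,0],[-0.1,0.4,0],[-0.2,0.6,0],[-0.3,0.8,0],[-0.4,1,0]],"twist":[0,0,0,0,0]}' |head -4
python3 - <<'E'
from h import *
W,f=cloud(); print(rect(W,(280,185,350,280),.085,.13)); print(rect(W,(280,185,350,280),.14,.17));print(rect(W,(280,185,350,280),.06,.078)); print("empty",rect(W,(135,260,182,332),.015,.07))
cv2.imwrite("pics/t2.png",cv2.resize(f["frame"][150:350,220:500,::-1],(784,560)))
E
```

```text
time: 18.7
position: [0.6147, -0.0012, 0.1018]
ee_rot: [-3.142, 0.0, -2.912]
ft_force: [0.3, 0.0, -0.1]
finger_gap: 0.0863
grasp_force: 0.0
time: 19.3
position: [0.6165, -0.0015, 0.2247]
ee_rot: [-3.139, 0.006, -2.912]
ft_force: [-0.2, -0.0, -0.1]
time: 19.8
position: [0.5532, 0.1498, 0.2202]
ee_rot: [3.141, -0.003, -2.913]
ft_force: [0.3, 0.6, -0.6]
time: 20.3
position: [0.4932, 0.2996, 0.2202]
ee_rot: [-3.141, -0.003, -2.912]
ft_force: [0.0, 1.0, 1.1]
[ 6.148000e-01 -1.100000e-03  2.280000e-01  1.227467e+02  5.814490e+01
  1.293447e+02  6.180000e+02]
[ 6.150000e-01 -9.000000e-04  2.298000e-01  1.106893e+02  4.366770e+01
  1.597468e+02  2.630000e+02]
[ 6.20500e-01 -1.60000e-03  4.56300e-01  5.80878e+01  2.33596e+01
  7.77222e+01  5.00000e+00]
empty [ 0.4516  0.4358  0.2074 14.9867  4.5002 50.8891 30.    ]
```

View pics/t2.png

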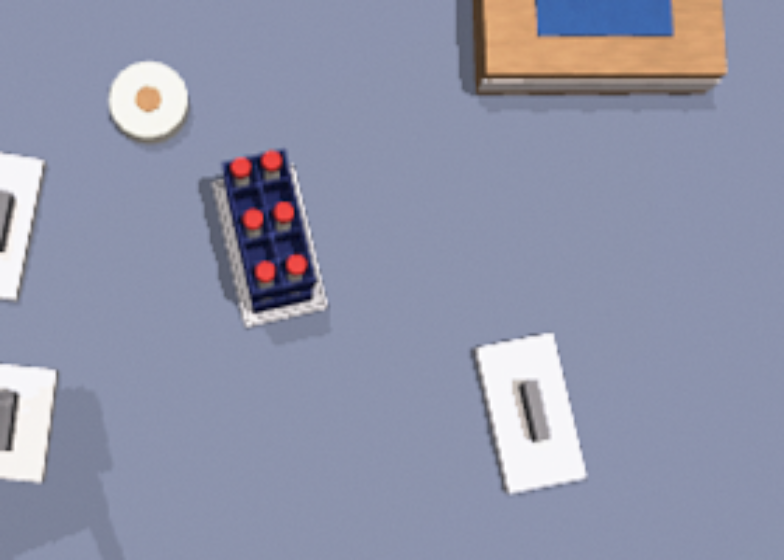

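The part-filled rack is squarely on the full one, at crop pixel (268,230) and measured at (0.615,-0.001), yaw 0.229. Next is the empty rack.

```bash

python3 -m jog '{"travel":[[-0.07,0.2,0],[-0.14,0.4,0],[-0.21,0.58,0],[-0.266,0.732,0],[-0.266,0.732,0]],"twist":[-0.01,-0.02,-0.03,-0.03,-0.03]}' 87|head -4
python3 -m jog '{"travel":[[0,0,-0.15],[0,0,-0.35],[0,0,-0.55],[0,0,-0.75],[0,0,-0.9],[0,0,-1],[0,0,-1]],"twist":[0,0,0,0,0,0,0]}' |head -4
python3 -m jog '{"travel":[[0,0,-0.1],[0,0,-0.2],[0,0,-0.3],[0,0,-0.335],[0,0,-0.335],[0,0,-0.335]],"twist":[0,0,0,0,0,0]}' |head -4
python3 -m jog '{"travel":[[0,0,0],[0,0,0],[0,0,0],[0,0,0],[0,0,0],[0,0,0],[0,0,0],[0,0,0]],"twist":[0,0,0,0,0,0,0,0]}' 40 25
python3 -m jog '{"travel":[[0,0,0.08],[0,0,0.2],[0,0,0.4],[0,0,0.6],[0,0,0.8],[0,0,0.95],[0,0,1],[0,0,1]],"twist":[0,0,0,0,0,0,0,0]}' 
```

```text
time: 20.85
position: [0.4529, 0.4106, 0.2203]
ee_rot: [3.141, -0.002, -2.956]
ft_force: [-0.2, -0.2, -1.0]
time: 21.55
position: [0.4535, 0.4067, 0.0691]
ee_rot: [-3.139, -0.005, -2.96]
ft_force: [-0.1, -0.1, -0.2]
time: 22.15
position: [0.4549, 0.4088, 0.0216]
ee_rot: [3.142, 0.0, -2.959]
ft_force: [0.5, 0.2, -0.0]
time: 22.95
position: [0.4549, 0.4087, 0.0218]
ee_rot: [3.141, 0.0, -2.959]
ft_force: [-0.3, -0.4, 2.5]
finger_gap: 0.0577
grasp_force: 25.0
time: 23.75
position: [0.4552, 0.4089, 0.1728]
ee_rot: [3.141, 0.002, -2.959]
ft_force: [0.4, 0.2, -1.0]
finger_gap: 0.0574
grasp_force: 25.0
```

```bash

python3 -m jog '{"travel":[[0,0,0.1],[0.04,-0.1,0.2],[0.08,-0.22,0.333],[0.13,-0.35,0.333],[0.18,-0.48,0.333],[0.23,-0.61,0.333],[0.28,-0.74,0.333],[0.33,-0.87,0.333]],"twist":[0,0,0,0,0,0,0,0.01]}' |head -3
python3 -m jog '{"travel":[[0.05,-0.13,0],[0.1,-0.26,0],[0.15,-0.39,0],[0.2,-0.52,0],[0.25,-0.65,0],[0.3,-0.78,0],[0.35,-0.91,0],[0.39,-1,0]],"twist":[0,0,0,0,0,0,0,0.01]}' |head -3
python3 -m jog '{"travel":[[0.05,-0.13,0],[0.1,-0.26,0],[0.15,-0.39,0],[0.2,-0.52,0],[0.25,-0.64,0],[0.3,-0.75,0],[0.34,-0.84,0],[0.347,-0.861,0]],"twist":[0,0,0,0,0,0,0.01,0.01]}' |head -3
python3 -m jog '{"travel":[[0,0,0],[0,0,0],[0,0,-0.05],[0,0,-0.12],[0,0,-0.19],[0,0,-0.25],[0,0,-0.28],[0,0,-0.28]],"twist":[0,0,0,0,0,0,0,0]}' |head -4
python3 -m jog '{"travel":[[0,0,-0.004],[0,0,-0.008],[0,0,-0.012],[0,0,-0.012],[0,0,-0.012]],"twist":[0,0,0,0,0]}' 
```

```text
time: 24.55
position: [0.5043, 0.2759, 0.2208]
ee_rot: [-3.141, -0.002, -2.944]
time: 25.35
position: [0.5626, 0.1255, 0.2207]
ee_rot: [-3.141, -0.002, -2.929]
time: 26.15
position: [0.6157, -0.0033, 0.2212]
ee_rot: [-3.141, 0.0, -2.914]
time: 26.95
position: [0.6145, -0.0009, 0.1787]
ee_rot: [3.141, -0.001, -2.912]
ft_force: [0.2, -0.1, -1.4]
time: 27.45
position: [0.6149, -0.0011, 0.1778]
ee_rot: [-3.141, 0.0, -2.912]
ft_force: [0.4, -0.3, -0.3]
finger_gap: 0.058
grasp_force: 25.0
```

```bash

python3 -m jog '{"travel":[[0,0,0],[0,0,0],[0,0,0],[0,0,0],[0,0,0],[0,0,0]],"twist":[0,0,0,0,0,0]}' 87 | tail -2
python3 -m jog '{"travel":[[0,0,0.1],[0,0,0.2],[0,0,0.35],[0,0,0.5],[0,0,0.5],[0,0,0.5]],"twist":[0,0,0,0,0,0]}' |head -4
python3 -m jog '{"travel":[[-0.1,-0.2,0],[-0.2,-0.4,0],[-0.3,-0.6,0],[-0.4,-0.8,0],[-0.5,-1,0]],"twist":[0,0,0,0,0]}' |head -4
python3 -m jog '{"travel":[[-0.1,-0.13,0],[-0.2,-0.26,0],[-0.3,-0.39,0],[-0.4,-0.52,0],[-0.582,-0.649,0],[-0.582,-0.649,0]],"twist":[0,0,0,0,0,0]}' |head -4
python3 - <<'E'
from h import *
W,f=cloud(); print(rect(W,(275,175,355,285),.165,.22)); print(rect(W,(275,175,355,285),.09,.13));
cv2.imwrite("pics/t3.png",cv2.resize(f["frame"][150:350,220:500,::-1],(784,560)))
o=get_obs();print(o["position"],o["ee_rot"])
E
```

```text
finger_gap: 0.0863
grasp_force: 0.0
time: 28.65
position: [0.6148, -0.001, 0.2528]
ee_rot: [-3.141, 0.001, -2.912]
ft_force: [0.7, -0.2, 0.3]
time: 29.15
position: [0.5382, -0.1516, 0.251]
ee_rot: [3.139, -0.003, -2.912]
ft_force: [0.9, -0.1, 0.1]
time: 29.75
position: [0.4493, -0.2494, 0.251]
ee_rot: [3.138, -0.004, -2.916]
ft_force: [1.0, 0.2, 0.3]
[ 6.142000e-01 -1.100000e-03  2.303000e-01  1.231493e+02  5.813940e+01
  2.083519e+02  8.310000e+02]
[5.952000e-01 1.820000e-02 6.876000e-01 1.280714e+02 5.054160e+01
 1.293701e+02 8.300000e+01]
[ 0.45076592 -0.24856735  0.25129461] [ 3.13866309e+00 -1.93905536e-03 -2.91533546e+00]
```

View pics/t3.png

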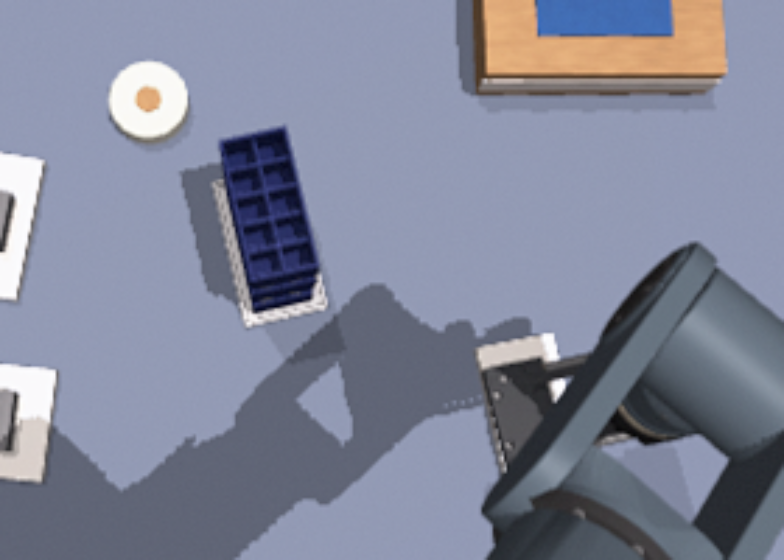

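The empty rack is squarely on top, at crop pixel (268,205) and measured at (0.614,-0.001), yaw 0.23. Next is cover_a.

```bash

python3 -m jog '{"travel":[[0,0,-0.15],[0,0,-0.35],[0,0,-0.55],[0,0,-0.75],[0,0,-0.95],[0,0,-1],[0,0,-1]],"twist":[-0.01,-0.023,-0.023,-0.023,-0.023,-0.023,-0.023]}' 50 |head -4
python3 -m jog '{"travel":[[0,0,-0.15],[0,0,-0.3],[0,0,-0.42],[0,0,-0.5],[0,0,-0.53],[0,0,-0.53],[0,0,-0.53]],"twist":[0,0,0,0,0,0,0]}' |head -4
python3 -m jog '{"travel":[[0,0,0],[0,0,0],[0,0,0],[0,0,0],[0,0,0],[0,0,0],[0,0,0],[0,0,0]],"twist":[0,0,0,0,0,0,0,0]}' 0 25
python3 -m jog '{"travel":[[0,0,0.08],[0,0,0.2],[0,0,0.4],[0,0,0.6],[0,0,0.8],[0,0,0.95],[0,0,1],[0,0,1]],"twist":[0,0,0,0,0,0,0,0]}' 
```

```text
time: 30.5
position: [0.4522, -0.2471, 0.1013]
ee_rot: [3.138, -0.002, -2.948]
ft_force: [-0.1, 0.1, -0.5]
time: 31.2
position: [0.4532, -0.2488, 0.024]
ee_rot: [-3.14, 0.001, -2.948]
ft_force: [-0.4, -0.2, -0.5]
time: 32.0
position: [0.4526, -0.2485, 0.0232]
ee_rot: [-3.141, 0.0, -2.948]
ft_force: [0.2, 0.6, 2.3]
finger_gap: 0.0137
grasp_force: 25.0
time: 32.8
position: [0.453, -0.2486, 0.1745]
ee_rot: [-3.139, 0.002, -2.948]
ft_force: [-0.1, 0.0, -0.9]
finger_gap: 0.0137
grasp_force: 25.0
```

```bash

python3 -m jog '{"travel":[[0,0,0.15],[0,0,0.35],[0,0,0.5],[0,0,0.6],[0.06,0.1,0.6],[0.14,0.22,0.6],[0.22,0.34,0.6],[0.3,0.46,0.6]],"twist":[0,0,0,0,0,0,0,0]}' |head -3
python3 -m jog '{"travel":[[0.08,0.12,0],[0.16,0.24,0],[0.24,0.36,0],[0.32,0.48,0],[0.4,0.6,0],[0.48,0.72,0],[0.54,0.82,0],[0.6,0.92,0]],"twist":[0,0,0,0,0,0,0.01,0.015]}' |head -3
python3 -m jog '{"travel":[[0.06,0.09,0],[0.12,0.17,0],[0.16,0.24,0],[0.179,0.27,0],[0.179,0.27,0],[0.179,0.27,0],[0.179,0.27,0],[0.179,0.27,0]],"twist":[0.008,0.008,0.008,0.008,0.008,0.008,0.008,0.008]}'
python3 - <<'E'
from h import *
W,f=cloud("side"); cv2.imwrite("pics/s1.png",cv2.resize(f["frame"][60:320,180:500,::-1],(738,600)))
E
```

```text
time: 33.6
position: [0.497, -0.1782, 0.2613]
ee_rot: [3.139, -0.003, -2.949]
time: 34.4
position: [0.587, -0.0403, 0.2611]
ee_rot: [3.14, -0.004, -2.924]
time: 35.2
position: [0.6142, -0.0015, 0.2633]
ee_rot: [-3.141, -0.0, -2.913]
ft_force: [-0.6, 1.0, 0.2]
finger_gap: 0.0141
grasp_force: 25.0
```

View pics/s1.png

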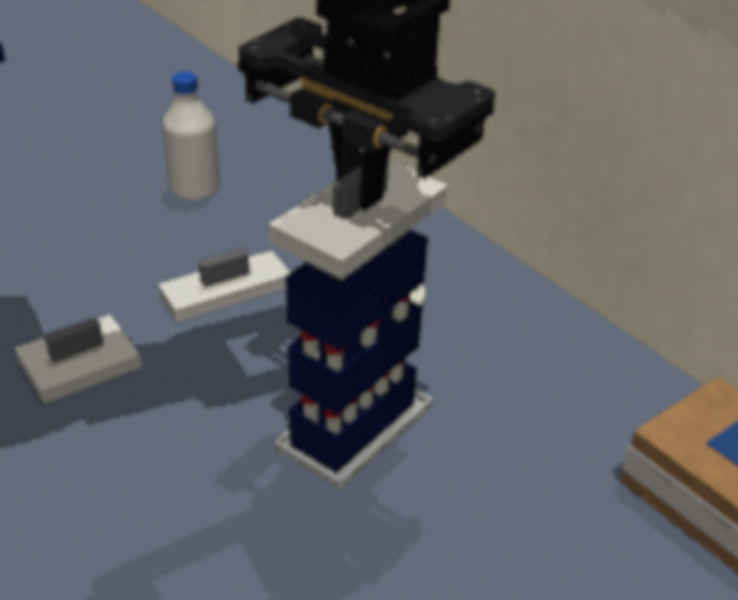

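The side view shows a straight stack, with the cover held level and centred above it at crop pixel (358,225). I'll lower it now.

```bash

python3 -m jog '{"travel":[[0,0,-0.05],[0,0,-0.1],[0,0,-0.15],[0,0,-0.2],[0,0,-0.25],[0,0,-0.28],[0,0,-0.3],[0,0,-0.3]],"twist":[0,0,0,0,0,0,0,0]}'
python3 -m jog '{"travel":[[0,0,-0.005],[0,0,-0.01],[0,0,-0.015],[0,0,-0.015],[0,0,-0.015]],"twist":[0,0,0,0,0]}'
```

```text
time: 36.05
position: [0.6142, -0.0008, 0.2177]
ee_rot: [3.141, -0.001, -2.912]
ft_force: [0.7, 0.5, -1.3]
finger_gap: 0.0135
grasp_force: 25.0
time: 36.55
position: [0.6145, -0.0009, 0.2161]
ee_rot: [-3.141, 0.0, -2.912]
ft_force: [0.5, 0.3, -0.5]
finger_gap: 0.0138
grasp_force: 25.0
```

```bash

python3 -m jog '{"travel":[[0,0,0],[0,0,0],[0,0,0],[0,0,0],[0,0,0],[0,0,0]],"twist":[0,0,0,0,0,0]}' 50 | tail -2
python3 -m jog '{"travel":[[0,0,0.1],[0,0,0.2],[0,0,0.35],[0,0,0.5],[0,0,0.5],[0,0,0.5]],"twist":[0,0,0,0,0,0]}' |head -4
python3 -m jog '{"travel":[[-0.1,-0.2,0],[-0.2,-0.4,0],[-0.3,-0.6,0],[-0.4,-0.8,0],[-0.5,-1,0]],"twist":[0,0,0,0,0]}' |head -4
python3 -m jog '{"travel":[[-0.1,-0.13,0],[-0.2,-0.26,0],[-0.3,-0.39,0],[-0.4,-0.52,0],[-0.5,-0.65,0],[-0.5,-0.65,0],[-0.5,-0.65,0]],"twist":[0,0,0,0,0,0,0]}' |head -4
python3 - <<'E'
from h import *
W,f=cloud(); print(rect(W,(270,165,360,290),.195,.222),rect(W,(270,165,360,290),.23,.26))
g,_=f["frame"],cloud("side"); s=_[1]["frame"]
cv2.imwrite("pics/end.png",np.hstack([cv2.resize(g[150:320,240:400],(400,425)),cv2.resize(s[100:300,250:440],(400,425))])[:,:,::-1])
E
```

```text
finger_gap: 0.0483
grasp_force: 0.0
time: 37.75
position: [0.6144, -0.0009, 0.291]
ee_rot: [-3.141, 0.001, -2.912]
ft_force: [-0.0, -0.3, -0.7]
time: 38.25
position: [0.5378, -0.1515, 0.2891]
ee_rot: [3.139, -0.003, -2.912]
ft_force: [0.3, -0.4, -0.3]
time: 38.95
position: [0.4638, -0.248, 0.2898]
ee_rot: [3.139, -0.001, -2.914]
ft_force: [0.5, -0.0, 0.4]
[ 6.157000e-01 -4.000000e-04  2.298000e-01  1.398604e+02  7.496610e+01
  2.143441e+02  1.778000e+03] [ 6.153000e-01 -5.000000e-04  2.293000e-01  5.629840e+01  1.394490e+01
  2.441084e+02  1.630000e+02]
```

View pics/end.png

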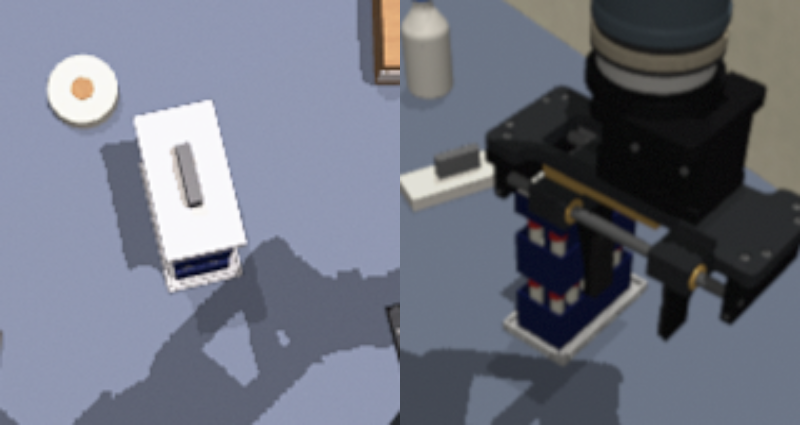

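The cover sits level and centred (left panel, about (190,180)). Its plate is at the height expected for fully down, and the arm is clear of everything.

```bash
python3 -c "
from bench import *
print(finish_job())"
```

```text
the job is handed in; nothing more can be done
None
```

I handed the job in with the three racks stacked squarely in the tray, cover_a down over the empty rack, and the roll untouched. The last top-camera measurements put every layer within about 2 mm of centre; `finish_job` returned no verdict.

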